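# Pop open the touch-latch bar box

### The arm

A 7-joint arm with a two-finger parallel gripper is mounted at the origin on the work surface. World frame = base frame: x ahead of the robot, y to its left, z up, the work surface at z = 0. Lengths are in mm, angles in rad, forces in N, time in s.
With the tool pointing down it reaches from about 400 to 875 mm from the base axis. Payload 4.4 kg.
Tool frame: the origin (TCP) lies at the very end of the fingers, on their centre line; the grasp point (between the pads) lies 19 mm behind it; z points along the fingers, x is the direction in which the jaws open and shut, and the axes are right-handed (so a half turn about z gives the same grasp; the last joint's range is limited). The gripper opens to 85 mm and grips with 20 to 120 N. Pads are 22 mm wide; open, the fingers measure 114 mm over their backs; the gripper's body (76 mm by 85 mm) begins 54 mm behind the grasp point. The pads swing forward as they close: fully open they stand 13 mm farther back than shut.
Start: joints at [-1.409, 0.628, 0.038, 1.517, -0.027, 0.996, -0.02], TCP at [146.767, 633.228, 231.313] pointing down, gripper open.
Joint ranges: [-3.06, 3.06], [-0.37, 2.12], [-1.25, 1.32], [0.18, 2.47], [-1.1, 4.24], [0.23, 1.98], [-2.94, 2.94]. Speed limits (rad/s): [2.57, 2.57, 3.14, 3.14, 3.14, 3.14, 3.14].

### API

Orientations are given as [roll, pitch, yaw] about the fixed x, y, z axes, in that order (R = Rz(yaw) Ry(pitch) Rx(roll)).
In Python, from cell import telemetry, get_image, get_calibration, ctrl gives the robot as it stands. The module is installed in compiled form; this text tells all that it offers.
- The arm moves only by the tool arm_command, never from a script. Its arguments are lists of equal length, an entry for each row: "rot": the turn, a rotation vector about the world's x, y, z in degrees, a list of three; "slide": the shift along the world's x, y, z in mm, a list of three; "gripper": the finger opening in mm, from 0 to 85.4. A call has 1 to 5 rows; each row shifts and turns the pose as measured when the row begins; what a row does not reach is not made up. A row lasts 1/12 s, in which the tool goes at most 41.7 mm and 7.16 degrees, less where a joint would pass 70% of its speed; a pose out of reach is approached as far as the arm can. A call with a gripper value outside its range is refused whole. The fingers move at their own pace and stop on an object; the grip force is fixed at half the most. Time passes only in rows, so rows that do not move let the fingers close. It gives the time, the measured TCP pose, the force and the opening at its end, in the units of the state.
- telemetry.read_state(): the state, without advancing time (a new reading comes with each control period).
- get_image(name): name is "scene" or "top" or "wrist"; returns (picture, depth): 480x640x3 uint8, red, green, blue; 480x640 float32, mm along the optical axis (not along the pixel's ray), 0 where there is no reading.
- get_calibration(name): a dict with "fx", "fy", "cx", "cy" (pixels), "xyz" and "attitude" of the camera in the world. Camera axes: x right, y up, looking along -z (the intrinsics and any distortion apply to the point x, -y, -z); pixel columns grow to the right and rows downward; lengths in mm; the calibration is good to about 2 mm. A picture is of the moment at which its call begins: read the wrist's pose just before it. get_calibration takes no time and is no camera call; for the wrist camera it gives the pose at the moment of the call.
- ctrl.finish_job(): hands the job in, once; it reports no verdict.
The state is a dict: "clock": time; "qpos": joint angles; "qd": joint speeds; "tau": joint torques, N m; "eef_pos": TCP position; "tool_rot": TCP orientation; "force": force on the tool from outside, world axes, zero at the start; "torque": the same for the moment, N m; "width": finger opening in mm.
Only numpy, scipy, OpenCV 4.12 (cv2) and the standard library are available. Lean on these libraries where they do the work, as an engineer would, in place of code of your own. Each camera call takes 0.05 s, during which the arm holds its last target.

### The job

The empty glass jar stands on the spring lid of the wooden bar box. Gently push it across, standing up and without gripping or lifting it, until it is wholly off the lid on the fixed deck beside it. Then press down on the lid's near edge so that the touch catch lets go and the lid springs ajar by itself; leave it ajar, and leave everything else where it stands.

Things in the scene. Friction and masses are not known exactly. Their poses are not given: they have to be found in the camera images.
- bar_box: Wooden bar box, fixed, 200 (x) by 480 (y) by 90 mm high. Origin: centre of the underside; z up, -x is the near long side, towards the robot (turned up to 0.35 rad). Top: seen from the robot, left is the spring lid (y 24 to 236 mm, top at z 91 mm), right the fixed deck (y -240 to 20 mm, top at z 90 mm). The deck is free for the jar over y -100 to 20 mm; cups and opener stand beyond.
- lid (a joint): Hinge of the lid, a panel 198 by 212 by 12 mm hinged on its far (+x) edge. 0 shut, positive open (rad). A hidden catch holds it against an opening spring. Pressed at press_spot it gives at about 4 N, sinks up to 7 mm (-0.04 rad) to a stop; the catch lets go after 4 to 5 mm, about 6 N, so press it right down. As the finger rises the lid springs to about 0.33 rad (edge up 65 mm) and stays. It does not catch again.
- press_spot (a point): Where to press: on the lid's top, midway along its near edge, 17 mm in from it; at x -80, y 130, z 91 mm of the box while shut. Moves with the lid; z is the lid's upward normal.
- deck_mid (a point): Point on the deck's top at x 0, y -50 mm of the box: a good free place for the jar's middle.
- jar: Empty round glass jar with a metal twist cap, upright, 70 mm diameter, 78 mm high, 0.15 to 0.28 kg. Origin: centre of its underside; z up. Starts on the lid. To be pushed only, with light force (under 15 N); push it low, within 30 mm of its foot.
- cups: Stack of three clear plastic cups on the deck, 75 mm diameter, 110 mm high; origin centre of the underside. Leave alone.
- opener: Flat aluminium bottle opener lying on the far part of the deck, 32 by 120 by 5 mm, long along its y; origin near its middle, underside. Leave alone.
- rum_bottle: Sealed rum bottle, 76 mm diameter, 270 mm high; origin centre of the underside. Leave alone.
- strainer: Stainless strainer bowl 96 mm across, 35 mm high, with a handle reaching 150 mm along its +x; origin under the bowl. Leave alone.
- saucer: White ceramic saucer, 144 mm across, 18 mm high; origin centre of the underside. Leave alone.
- mug: White ceramic mug, 80 mm across, 90 mm high, handle at its +y; origin centre of the underside. Leave alone.
Not all that is in view belongs to the job. Leave any orange or red look-alike of the jar alone.

How it is judged:
By the outcome, as a careful person would: the job done as asked, in the order asked, and still so for the second after the job is handed in, with the robot touching nothing.
It also fails if it takes over 58 s, if anything falls off the work surface, if the arm or the gripper's body presses on something with over 40 N, if the wrist force passes 120 N, or if a joint passes its speed limit or range.

## Working session

There is one attempt and no reset: what is moved stays moved. The work goes in short steps, Python scripts to look and compute and a tool call to move; the robot and the scene stay as the last step left them, time stands still between calls to the robot, and variables do not carry over. Pictures are saved under pics/ and viewed, and the job is handed in when it is done.

Besides the shell and the picture viewer there is one more tool, called after "Call:" as name(argument=value, ...) on one line, values as JSON. arm_command: Moves the arm, as the interface text tells. Its arguments: {"type":"object","properties":{"rot":{"type":"array"},"slide":{"type":"array"},"gripper":{"type":"array"}},"required":["rot","slide","gripper"]}

```bash
mkdir -p pics; cat > h.py <<'E'
import numpy as np, cv2
from cell import telemetry, get_image, get_calibration, ctrl
E
python3 - <<'E'
from h import *
print(telemetry.read_state())
for n in ["scene","top"]:
    c=get_calibration(n);print(n,c)
    p,d=get_image(n);cv2.imwrite(f"pics/{n}0.png",p[:,:,::-1]);np.save(f"{n}0.npy",d)
E
```

```text
{'clock': 0.0, 'qpos': array([-1.40880183,  0.62933267,  0.03842766,  1.51836551, -0.02700564,
        0.99630034, -0.01999621]), 'qd': array([-0.0006207 ,  0.00106043, -0.0011638 , -0.00113766, -0.00120921,
       -0.00020846, -0.0015957 ]), 'tau': array([-2.35495845e-04, -5.63413489e+01,  1.22679580e+00, -1.93438286e+01,
        1.11790595e-02,  1.04633532e-02, -1.12299682e-05]), 'eef_pos': array([146.61031125, 632.60988501, 230.39834942]), 'tool_rot': array([3.14158156e+00, 1.88836318e-03, 1.34301416e+00]), 'force': array([-0.95041627, -0.22186263, -0.66033245]), 'torque': array([ 0.08981862, -0.01686862, -0.0252751 ]), 'width': 85.41230629291698}
scene {'fx': 487.2834461207976, 'fy': 487.2834461207976, 'cx': 317.6070899566656, 'cy': 236.87547594568503, 'xyz': array([1339.25740606,  241.59413024,  945.95635177]), 'attitude': array([ 0.75496355, -0.01280922,  1.86709292])}
top {'fx': 443.5194135690123, 'fy': 443.5194135690123, 'cx': 320.09125344048243, 'cy': 243.82286632048098, 'xyz': array([ 266.61485861,    2.96005851, 1385.66550999]), 'attitude': array([ 0.19621978,  0.00727319, -1.58021872])}
```

View pics/scene0.png

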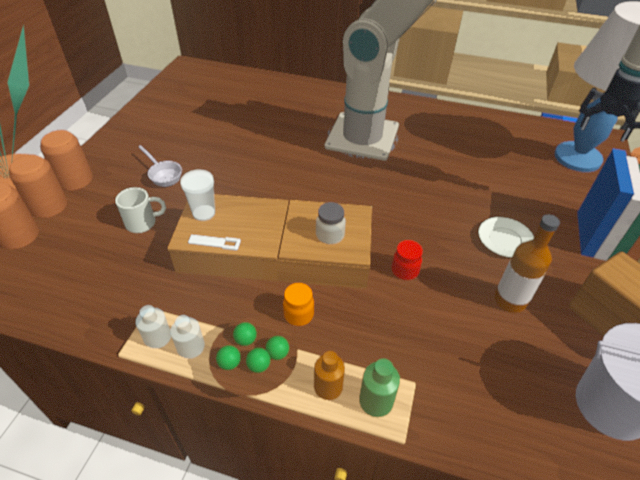

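View pics/top0.png

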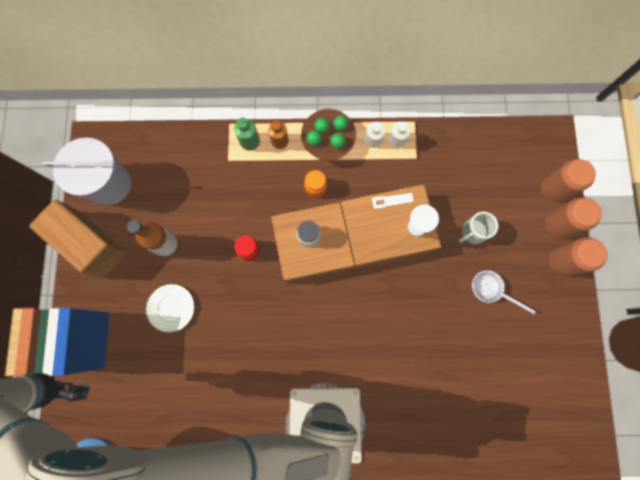

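The top view shows the box with top corners at about (272,214), (427,187), (440,248) and (285,279), and the lid gap running (341,203) to (354,264). The jar cap is at (308,232), and the cups are at about (423,218). The red jar is at (246,247) and the orange one at (315,183); neither is to be touched.

```bash
cat >> h.py <<'E'
from scipy.spatial.transform import Rotation as R
def cam(n):
    c=get_calibration(n); return c, R.from_euler('xyz',c['attitude']).as_matrix(), np.array(c['xyz'])
def ray(n,uv,z):
    c,M,o=cam(n); uv=np.atleast_2d(np.array(uv,float))
    d=np.c_[(uv[:,0]-c['cx'])/c['fx'],-(uv[:,1]-c['cy'])/c['fy'],-np.ones(len(uv))]@M.T
    return o+d*((z-o[2])/d[:,2])[:,None]
def cloud(n,d):
    c,M,o=cam(n); v,u=np.mgrid[:480,:640]
    P=np.stack([(u-c['cx'])/c['fx']*d,-(v-c['cy'])/c['fy']*d,-d],-1)
    return P@M.T+o
E
python3 - <<'E'
from h import *
for n in ["top","scene"]:
    d=np.load(n+"0.npy"); P=cloud(n,d)
    m=(abs(P[...,2]-90)<8)&(d>0)&(P[...,0]>350)&(P[...,0]<800)&(P[...,1]<300)&(P[...,1]>-420)
    m=cv2.morphologyEx(m.astype('uint8'),cv2.MORPH_OPEN,np.ones((3,3)))
    k,l,s,_=cv2.connectedComponentsWithStats(m); i=1+np.argmax(s[1:,4]); m=l==i
    print(n,s[i],P[m][:,2].mean())
    r=cv2.minAreaRect(P[m][:,:2].astype('float32'));print(r);print(cv2.boxPoints(r))
    # jar cap
    j=(abs(P[...,2]-168)<8)&(d>0)&(P[...,0]>450)&(P[...,0]<650)&(P[...,1]<150)&(P[...,1]>-60)
    print('cap',j.sum(),np.median(P[j][:,2]),cv2.minEnclosingCircle(P[j][:,:2].astype('float32')),P[j].mean(0))
    j=(abs(P[...,2]-200)<10)&(d>0)&(P[...,0]>400)&(P[...,0]<700)&(P[...,1]<-150)&(P[...,1]>-350)
    if j.sum(): print('cup',j.sum(),cv2.minEnclosingCircle(P[j][:,:2].astype('float32')))
print(ray("top",[(272,214),(427,187),(440,248),(285,279),(341,203),(354,264)],90))
E
```

```text
top [ 272  185  169   95 9004] 90.00650305071166
((563.6365966796875, -96.11346435546875), (200.90118408203125, 476.34661865234375), 11.480196952819824)
[[ 417.79224  117.30224]
 [ 512.5991  -349.5144 ]
 [ 709.48096 -309.52917]
 [ 614.6741   157.28748]]
cap 367 168.2925643503886 ((547.9542846679688, 42.927650451660156), 30.872108459472656) [547.37608419  42.96473164 168.39117392]
cup 573 ((573.972900390625, -279.3717041015625), 38.63511657714844)
scene [ 168  194  204   72 9839] 91.00704947275939
((561.838623046875, -97.57269287109375), (206.9661407470703, 477.1915283203125), 11.818848609924316)
[[ 411.68066  114.76965]
 [ 509.4181  -352.30542]
 [ 711.9966  -309.91504]
 [ 614.25916  157.16003]]
cap 446 169.0761392487605 ((548.9508056640625, 40.68707275390625), 32.49162292480469) [552.20937167  43.00226796 168.54700306]
cup 605 ((574.112548828125, -280.58697509765625), 40.45859909057617)
[[ 617.6922128   154.38818664   90.        ]
 [ 697.44260489 -317.85593398   90.        ]
 [ 507.74577333 -345.68930325   90.        ]
 [ 420.14186526  113.90357392   90.        ]
 [ 649.79123337  -54.6468618    90.        ]
 [ 462.47218662  -89.50625495   90.        ]]
```

```bash
python3 - <<'E'
from h import *
d=np.load("top0.npy"); P=cloud("top",d)
b=np.array([562.8,-96.8]);a=.2;ex=np.array([np.cos(a),np.sin(a)]);ey=np.array([-np.sin(a),np.cos(a)])
for nm,(u0,u1,v0,v1) in dict(red=(228,262,232,262),orange=(300,330,168,198),opener=(368,418,188,212)).items():
    Q=P[v0:v1,u0:u1].reshape(-1,3); z0=98 if nm=='opener' else 30
    zz=Q[:,2]; Q=Q[(zz>(92.5 if nm=='opener' else 30))&(zz<(99 if nm=='opener' else 300))]
    print(nm,Q.min(0),Q.max(0),'box',((Q[:,:2]-b)@ex).min(),((Q[:,:2]-b)@ex).max(),((Q[:,:2]-b)@ey).min(),((Q[:,:2]-b)@ey).max())
E
```

```text
red [490.28365215 200.13549156  30.38257797] [554.04399579 267.21914745  86.16091022] box -5.397464356366422 59.43609438183072 298.0432378125059 365.4591882982192
orange [696.30552104 -10.47612545  30.00474653] [763.19306071  56.46577167  86.60068289] box 153.75878365068198 220.34718898860427 49.611184355125204 118.47529892861168
opener [ 621.24517606 -286.03271688   92.50095358] [ 693.98346512 -135.30185514   98.87299767] box 23.94170131262461 98.9191249759982 -210.71383482047966 -50.20909149172092
```

Call:
arm_command(rot=[[0,0,-7],[0,0,-7],[0,0,-7],[0,0,-7],[0,0,-7]], slide=[[35,-12,15],[35,-15,15],[35,-18,0],[35,-20,0],[35,-22,0]], gripper=[40,40,40,40,40])

```text
clock: 0.52
eef_pos: [310.8, 548.5, 258.3]
tool_rot: [-3.129, 0.006, 0.733]
force: [-0.2, 1.3, -0.8]
width: 39.9
```

Call:
arm_command(rot=[[0,0,-6],[0,0,-6],[0,0,-6],[0,0,-6],[0,0,-6]], slide=[[12,-38,0],[12,-38,0],[14,-38,0],[14,-38,0],[14,-38,0]], gripper=[40,40,40,40,40])

```text
clock: 0.93
eef_pos: [384.0, 353.3, 256.1]
tool_rot: [-3.132, 0.003, 0.177]
force: [0.8, -1.0, -0.2]
width: 39.9
```

Call:
arm_command(rot=[[0,0,0],[-5,-1,0],[-5,-1,0],[-5,-1,0],[-5,-1,0]], slide=[[28,-30,0],[28,-30,0],[28,-30,0],[28,-30,0],[28,-30,0]], gripper=[40,40,40,40,40])

```text
clock: 1.35
eef_pos: [519.2, 194.5, 258.7]
tool_rot: [2.781, -0.006, 0.157]
force: [0.6, 0.0, -0.3]
width: 40.2
```

Call:
arm_command(rot=[[0,0,2.5],[0,0,0],[0,0,0],[0,0,0],[0,0,0]], slide=[[5,-28,0],[5,-28,-5],[4,-19,-20],[0,0,-35],[0,0,-35]], gripper=[40,40,40,40,40])

```text
clock: 1.77
eef_pos: [542.4, 113.5, 163.8]
tool_rot: [2.772, -0.018, 0.202]
force: [-0.6, 0.4, -0.6]
width: 40.0
```

```bash
python3 - <<'E'
from h import *
s=telemetry.read_state();print(s['eef_pos'],s['tool_rot'],s['force'])
p,d=get_image("wrist");cv2.imwrite("pics/w1.png",p[:,:,::-1])
p,d=get_image("scene");cv2.imwrite("pics/s1.png",cv2.resize(p[120:360,200:520,::-1],(800,600)))
E
```

```text
[542.43002561 113.46558493 163.78692822] [ 2.77206418 -0.01781209  0.20162726] [-0.5573593   0.36016079 -0.63097273]
```

View pics/s1.png

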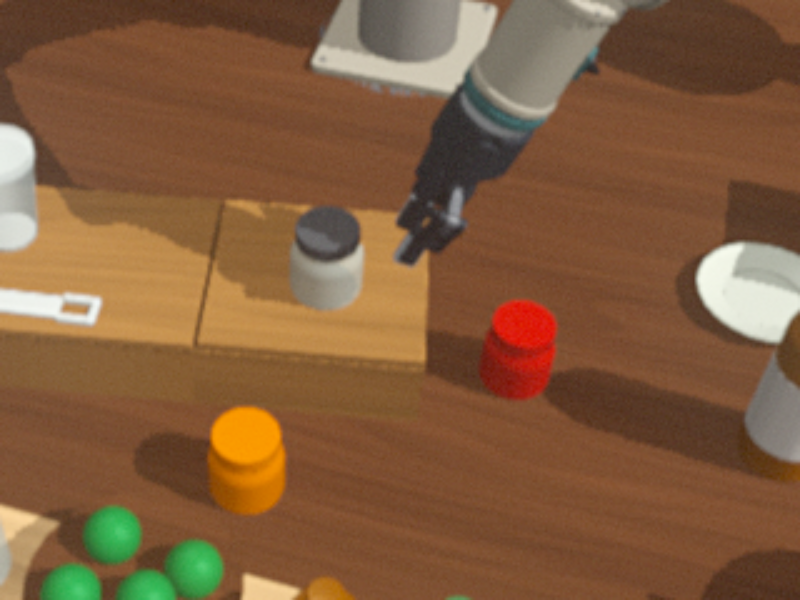

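View pics/w1.png

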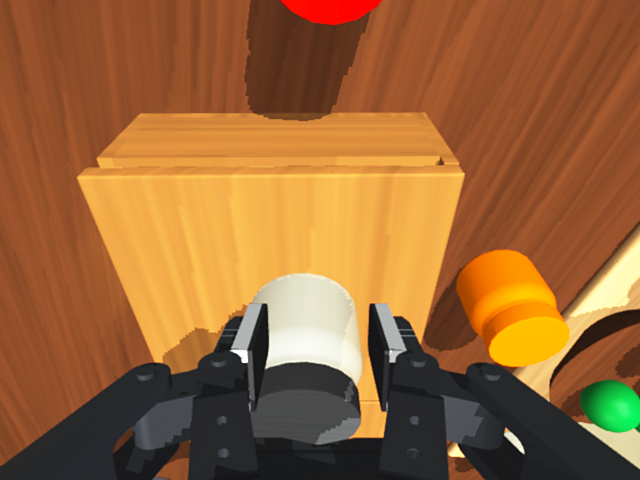

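The jar is slightly left of the finger gap (jar at column 305, gap centre at 318), so I'll shift about 9 mm nearer and go down.

Call:
arm_command(rot=[[0,0,0],[0,0,0],[0,0,0],[0,0,0]], slide=[[-5,-1,-15],[-4,-1,-20],[0,0,-15],[0,0,0]], gripper=[40,40,40,40])

```text
clock: 2.2
eef_pos: [531.1, 112.3, 112.7]
tool_rot: [2.769, -0.009, 0.204]
force: [-0.3, 0.2, 0.1]
width: 40.2
```

Call:
arm_command(rot=[[0,0,0],[0,0,0]], slide=[[2,0,-9],[0,0,0]], gripper=[40,40])

```text
clock: 2.37
eef_pos: [534.7, 113.8, 105.6]
tool_rot: [2.77, -0.011, 0.206]
force: [-0.7, -0.4, -0.5]
width: 40.2
```

Call:
arm_command(rot=[[0,0,0],[0,0,0],[0,0,0],[0,0,0],[0,0,0]], slide=[[1,-5,0],[1,-5,0],[1,-5,0],[1,-5,0],[1,-5,0]], gripper=[40,40,40,40,40])

```text
clock: 2.78
eef_pos: [543.1, 88.6, 109.5]
tool_rot: [2.771, -0.018, 0.209]
force: [0.9, -0.0, -0.7]
width: 40.2
```

```bash
python3 - <<'E'
from h import *
s=telemetry.read_state();print(s['eef_pos'],s['tool_rot'],s['force'])
p,d=get_image("scene");cv2.imwrite("pics/s2.png",cv2.resize(p[160:280,260:420,::-1],(800,600)))
E
```

```text
[543.1109291   88.62711887 109.54372274] [ 2.7712564  -0.01779155  0.20885642] [ 0.87239482 -0.00618417 -0.71592716]
```

View pics/s2.png

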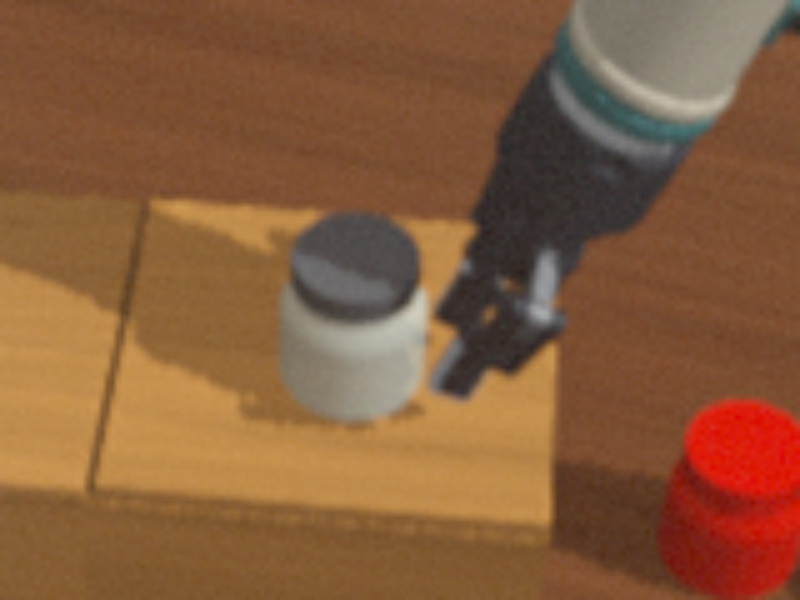

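Call:
arm_command(rot=[[0,0,0],[0,0,0],[0,0,0]], slide=[[-3,0,-4],[-3,-1,-4],[-1,-1,-2]], gripper=[40,40,40])

```text
clock: 3.08
eef_pos: [536.2, 83.7, 99.8]
tool_rot: [2.771, -0.019, 0.205]
force: [-0.4, -0.2, -0.4]
width: 40.3
```

Call:
arm_command(rot=[[0,0,0],[0,0,0],[0,0,0],[0,0,0]], slide=[[0.3,-4,-1],[0.3,-4,-1],[0.3,-4,-1],[0.3,-4,-1]], gripper=[40,40,40,40])

```text
clock: 3.42
eef_pos: [537.7, 69.7, 94.5]
tool_rot: [2.773, -0.02, 0.21]
force: [-0.7, 2.0, 2.0]
width: 39.9
```

Call:
arm_command(rot=[[0,0,0],[0,0,0]], slide=[[1,1,6],[0,0,1]], gripper=[40,40])

```text
clock: 3.58
eef_pos: [538.3, 68.8, 101.6]
tool_rot: [2.771, -0.019, 0.208]
force: [-0.7, 0.4, 0.2]
width: 39.8
```

```bash
cat >> h.py <<'E'
b=np.array([562.8,-96.8]);a=.2;ex=np.array([np.cos(a),np.sin(a)]);ey=np.array([-np.sin(a),np.cos(a)])
def tb(p): q=np.array(p[:2])-b; return q@ex,q@ey
def look(n,tag,box=(160,280,220,380)):
    s=telemetry.read_state();print(s['clock'],s['eef_pos'],'tool in box',tb(s['eef_pos']),s['force'])
    p,d=get_image(n);v0,v1,u0,u1=box
    cv2.imwrite(f"pics/{tag}.png",cv2.resize(p[v0:v1,u0:u1,::-1],(800,600)))
    P=cloud(n,d); hsv=cv2.cvtColor(p,cv2.COLOR_RGB2HSV)
    return p,d,P
E
python3 - <<'E'
from h import *
look("scene","s3")
p,d,P=look("top","t3",(170,290,260,420))
E
```

```text
3.5833 [538.2744334   68.78740504 101.600364  ] tool in box (np.float64(8.860450822026557), np.float64(167.1591592969967)) [-0.66773242  0.35747818  0.24260951]
3.6333 [538.00968444  68.53272394 101.47355929] tool in box (np.float64(8.550381892710625), np.float64(166.96215235638786)) [-0.23364274 -0.43652564  0.1049533 ]
```

View pics/s3.png

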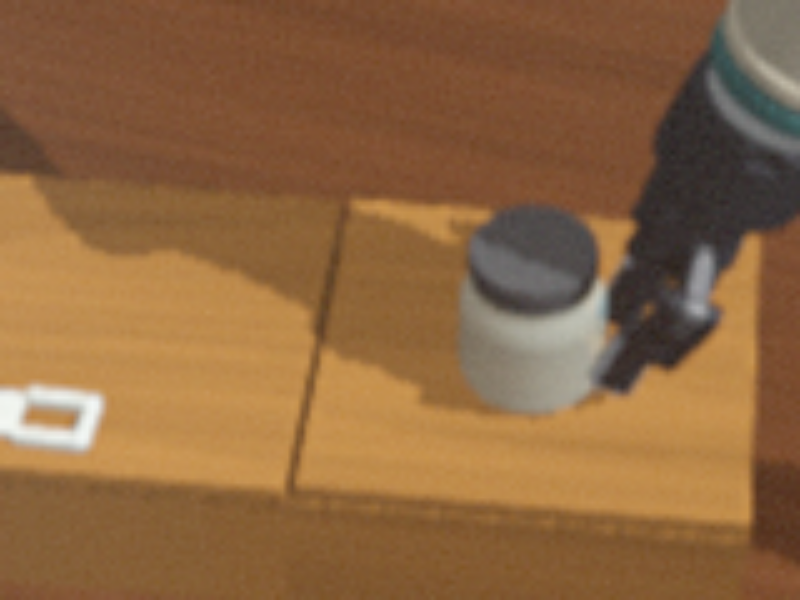

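View pics/t3.png

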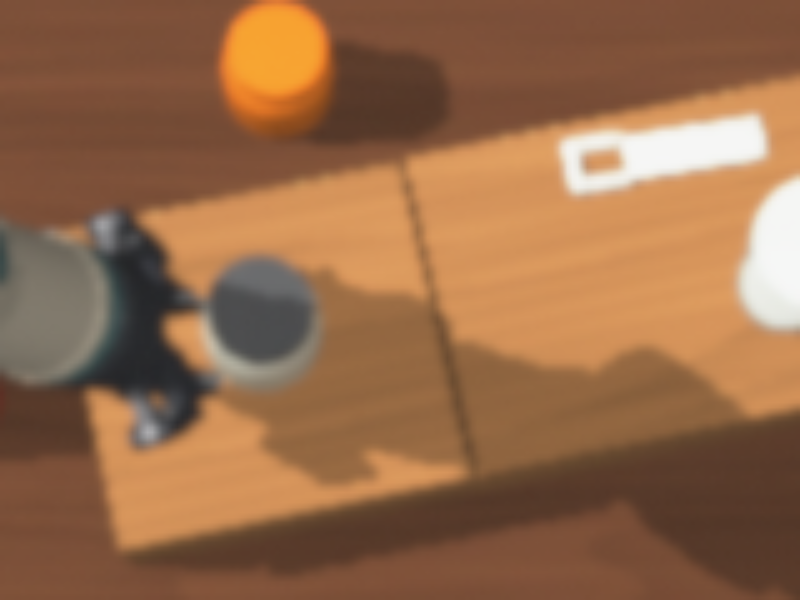

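The jar is upright and seated between both fingertips, which touch it low down, and the lid is shut. I'm pushing it along the box's -y.

Call:
arm_command(rot=[[0,0,0],[0,0,0],[0,0,0],[0,0,0],[0,0,0]], slide=[[1,-4,0],[1,-5,0],[1,-5,0],[1,-5,0],[1,-5,0]], gripper=[40,40,40,40,40])

```text
clock: 4.1
eef_pos: [543.0, 45.1, 101.0]
tool_rot: [2.773, -0.018, 0.211]
force: [-0.0, 1.4, 0.4]
width: 39.9
```

Call:
arm_command(rot=[[0,0,0],[0,0,0],[0,0,0],[0,0,0],[0,0,0]], slide=[[1,-5,0],[1,-5,0],[1,-5,0],[1,-5,0],[1,-5,0]], gripper=[40,40,40,40,40])

```text
clock: 4.52
eef_pos: [548.3, 16.6, 101.0]
tool_rot: [2.773, -0.018, 0.209]
force: [-0.5, 0.5, 0.8]
width: 39.8
```

Call:
arm_command(rot=[[0,0,0],[0,0,0],[0,0,0],[0,0,0],[0,0,0]], slide=[[1,-5,0],[1,-5,0],[1,-5,0],[1,-5,0],[1,-5,0]], gripper=[40,40,40,40,40])

```text
clock: 4.93
eef_pos: [553.7, -11.4, 101.0]
tool_rot: [2.773, -0.017, 0.209]
force: [-0.3, 0.9, 0.6]
width: 39.9
```

```bash
python3 - <<'E'
from h import *
look("scene","s4")
E
```

```text
4.9333 [553.65319962 -11.38106334 100.98340153] tool in box (np.float64(8.005649632188222), np.float64(85.53343364266077)) [-0.32536899  0.92114921  0.55453793]
```

View pics/s4.png

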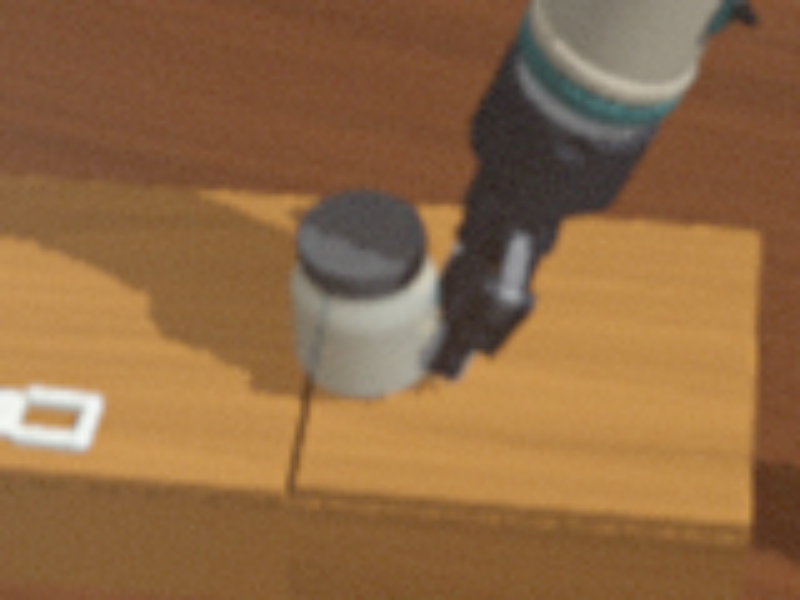

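The jar is upright and starting to cross the lid/deck seam. I'll keep pushing.

Call:
arm_command(rot=[[0,0,0],[0,0,0],[0,0,0],[0,0,0],[0,0,0]], slide=[[1,-5,0],[1,-5,0],[1,-5,0],[1,-5,0],[1,-5,0]], gripper=[40,40,40,40,40])

```text
clock: 5.4
eef_pos: [559.1, -39.2, 101.1]
tool_rot: [2.773, -0.017, 0.209]
force: [-0.6, 2.1, 1.5]
width: 40.1
```

Call:
arm_command(rot=[[0,0,0],[0,0,0],[0,0,0],[0,0,0],[0,0,0]], slide=[[1,-5,0],[1,-5,0],[1,-5,0],[1,-5,0],[1,-5,0]], gripper=[40,40,40,40,40])

```text
clock: 5.82
eef_pos: [564.0, -67.8, 100.7]
tool_rot: [2.772, -0.016, 0.208]
force: [-0.8, 0.5, -0.8]
width: 40.1
```

Call:
arm_command(rot=[[0,0,0],[0,0,0],[0,0,0],[0,0,0],[0,0,0]], slide=[[1,-5,0],[1,-5,0],[1,-5,0],[1,-5,0],[1,-5,0]], gripper=[40,40,40,40,40])

```text
clock: 6.23
eef_pos: [569.3, -95.7, 100.6]
tool_rot: [2.772, -0.015, 0.208]
force: [0.3, 0.8, 0.6]
width: 40.1
```

```bash
python3 - <<'E'
from h import *
look("scene","s5",(150,270,170,330))
p,d,P=look("top","t5",(170,290,260,420))
B=P[...,:2]-b
j=(abs(P[...,2]-168)<6)&(abs(B@ex)<70)&((B@ey)<20)&((B@ey)>-115)
m=cv2.cvtColor(p,cv2.COLOR_RGB2HSV)[...,1]<90
q=P[j&m];print(j.sum(),len(q),q.mean(0),tb(q.mean(0)))
E
```

```text
6.2333 [569.26691545 -95.68250859 100.64167252] tool in box (np.float64(6.560018968229742), np.float64(-0.18956177847097977)) [0.28659121 0.83369351 0.64402364]
6.2833 [569.34812336 -97.27739441 100.98203397] tool in box (np.float64(6.322753220780492), np.float64(-1.7687895941249978)) [ 0.90463732 -1.78579783 -0.65905737]
378 356 [ 573.77875192 -129.93439191  167.42636043] (np.float64(4.177120359895698), np.float64(-34.65505138707123))
```

View pics/s5.png

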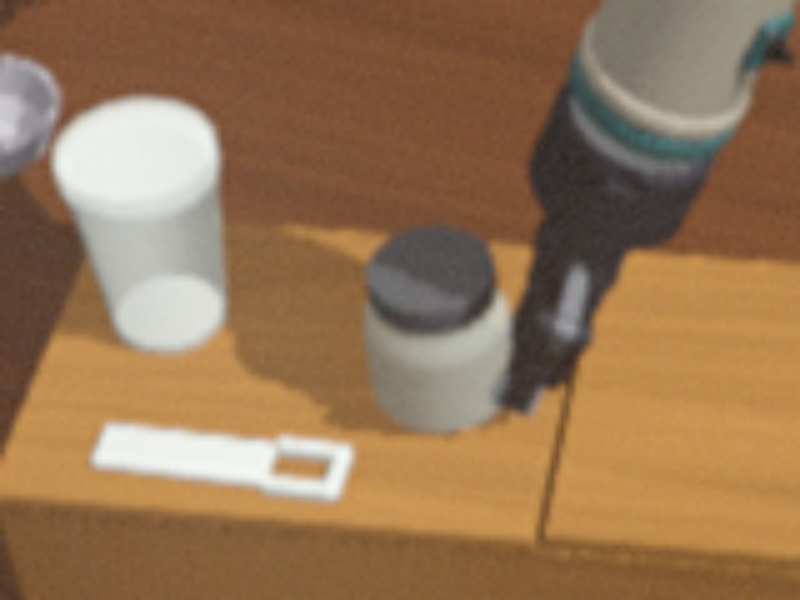

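View pics/t5.png

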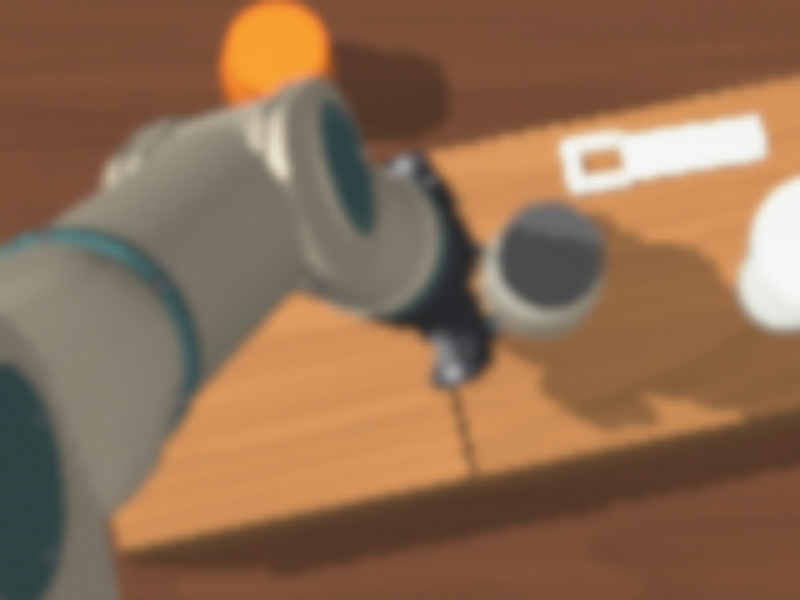

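The jar is off the lid at box y of about -37. I'll push about 8 mm more, then back off and rise.

Call:
arm_command(rot=[[0,0,0],[0,0,0],[0,0,0]], slide=[[1,-4,0],[1,-3,0],[0,0,0]], gripper=[40,40,40])

```text
clock: 6.58
eef_pos: [571.3, -104.1, 100.8]
tool_rot: [2.772, -0.015, 0.206]
force: [-0.0, 0.2, -0.1]
width: 40.4
```

Call:
arm_command(rot=[[0,0,0],[0,0,0],[0,0,0],[0,0,0],[0,0,0]], slide=[[-1,5,0],[-2,10,2],[-4,20,10],[-6,30,20],[-6,30,20]], gripper=[40,40,40,20,0])

```text
clock: 7.0
eef_pos: [547.9, -13.1, 152.2]
tool_rot: [2.767, -0.008, 0.193]
force: [0.7, 0.9, -0.0]
width: 16.6
```

```bash
python3 - <<'E'
from h import *
p,d,P=look("top","t6",(170,290,260,420))
B=P[...,:2]-b
j=(abs(P[...,2]-168)<6)&(abs(B@ex)<70)&((B@ey)<20)&((B@ey)>-115)
m=cv2.cvtColor(p,cv2.COLOR_RGB2HSV)[...,1]<90
q=P[j&m];print(j.sum(),len(q),q.mean(0),tb(q.mean(0)))
E
```

```text
7.0 [547.88779536 -13.06278582 152.18392909] tool in box (np.float64(2.0210629297381786), np.float64(85.0306426527329)) [ 0.71160785  0.88379076 -0.01827331]
347 330 [ 577.27671538 -138.88716467  167.23364657] (np.float64(5.826716058156764), np.float64(-44.124302809166444))
```

View pics/t6.png

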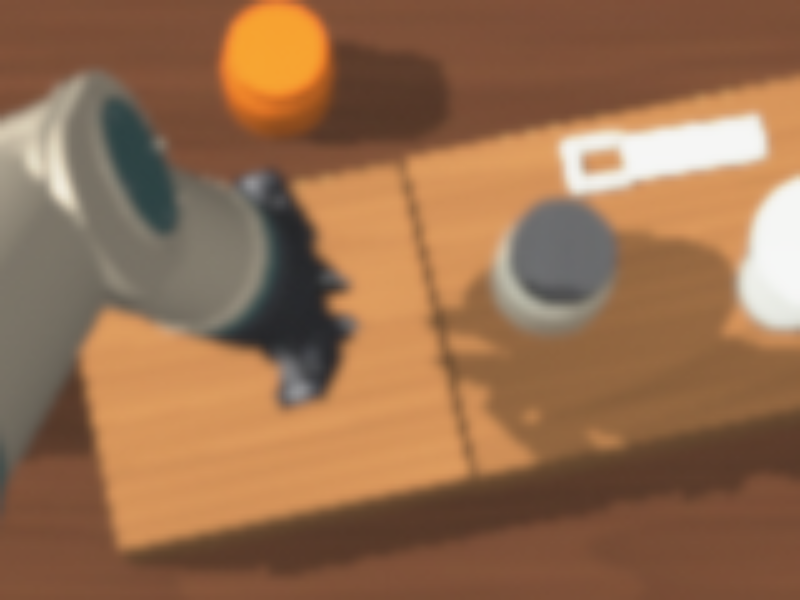

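The jar is upright at box (6, -44), wholly on the deck. Next I straighten the tool and go above the press spot at about (459, 15).

Call:
arm_command(rot=[[5,1,0],[5,1,0],[5,1,0],[5.5,1,0],[0,0,0]], slide=[[-22,7,5],[-22,7,0],[-22,7,0],[-20,7,0],[-5,0,0]], gripper=[0,0,0,0,0])

```text
clock: 7.47
eef_pos: [457.8, 38.4, 160.4]
tool_rot: [-3.132, -0.027, 0.219]
force: [0.5, -1.2, -0.8]
width: 0.2
```

Call:
arm_command(rot=[[0,0,0],[0,0,0]], slide=[[0,0,-10],[0,0,0]], gripper=[0,0])

```text
clock: 7.63
eef_pos: [457.0, 37.5, 151.2]
tool_rot: [-3.134, -0.029, 0.215]
force: [0.8, -0.1, -0.2]
width: -0.3
```

Call:
arm_command(rot=[[0,0,0],[0,0,0],[0,0,0],[0,0,0]], slide=[[1,-12,-10],[0,-10,-15],[0,0,-15],[0,0,0]], gripper=[0,0,0,0])

```text
clock: 7.97
eef_pos: [462.0, 19.4, 111.0]
tool_rot: [-3.141, -0.033, 0.226]
force: [-0.4, -0.1, -0.1]
width: -0.1
```

```bash
python3 - <<'E'
from h import *
look("scene","s7",(150,270,220,380))
E
```

```text
7.9667 [461.99874668  19.36714049 111.01435914] tool in box (np.float64(-75.71309132571706), np.float64(133.87764937533933)) [-0.44222411 -0.09470067 -0.11985925]
```

View pics/s7.png

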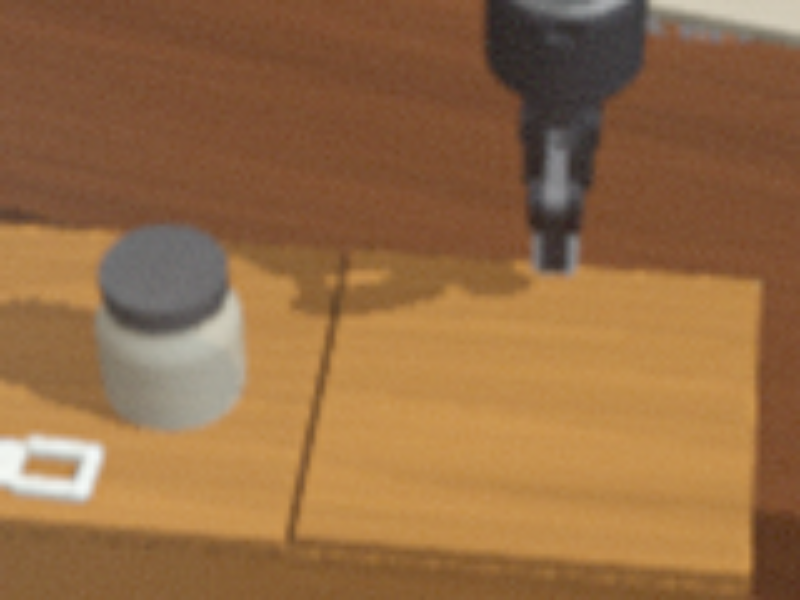

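Call:
arm_command(rot=[[0,0,0],[0,0,0],[0,0,0]], slide=[[-3,-3,-7],[-1,-1,-6],[0,0,-2]], gripper=[0,0,0])

```text
clock: 8.27
eef_pos: [460.5, 18.1, 97.5]
tool_rot: [3.14, -0.038, 0.232]
force: [-0.2, -0.2, -1.3]
width: -0.1
```

Call:
arm_command(rot=[[0,0,0],[0,0,0]], slide=[[0,0,-3],[0,0,-3]], gripper=[0,0])

```text
clock: 8.43
eef_pos: [460.9, 18.8, 91.5]
tool_rot: [3.139, -0.039, 0.234]
force: [-0.1, -0.2, 3.6]
width: 0.1
```

Call:
arm_command(rot=[[0,0,0],[0,0,0]], slide=[[0,0,-3],[0,0,-3]], gripper=[0,0])

```text
clock: 8.6
eef_pos: [460.8, 18.7, 85.7]
tool_rot: [3.139, -0.039, 0.233]
force: [-1.7, -0.0, 6.7]
width: 0.1
```

Call:
arm_command(rot=[[0,0,0]], slide=[[0,0,-2]], gripper=[0])

```text
clock: 8.68
eef_pos: [460.8, 18.7, 83.9]
tool_rot: [3.139, -0.039, 0.233]
force: [-2.6, -0.2, 16.8]
width: -0.2
```

The 16.8 N reading shows the lid is down on its stop, so I rise now.

Call:
arm_command(rot=[[0,0,0],[0,0,0],[0,0,0],[0,0,0],[0,0,0]], slide=[[0,0,8],[-2,0,20],[-2,0,30],[-2,0,35],[-2,0,35]], gripper=[0,0,0,0,0])

```text
clock: 9.1
eef_pos: [450.1, 18.1, 212.0]
tool_rot: [3.141, -0.03, 0.232]
force: [1.4, -0.2, -0.2]
width: -0.0
```

Call:
arm_command(rot=[[0,0,0],[0,0,0],[0,0,0],[0,0,0],[0,0,0]], slide=[[0,10,20],[0,20,20],[0,20,10],[0,10,0],[0,0,0]], gripper=[0,0,0,0,0])

```text
clock: 9.52
eef_pos: [453.2, 79.0, 275.3]
tool_rot: [3.141, -0.048, 0.226]
force: [-0.4, 1.0, -0.2]
width: 0.4
```

```bash
python3 - <<'E'
from h import *
look("scene","s8",(0,480,0,640))
p,d,P=look("top","t8",(170,290,260,420))
B=P[...,:2]-b;bx=B@ex;by=B@ey
m=cv2.cvtColor(p,cv2.COLOR_RGB2HSV)[...,1]<90
j=(abs(P[...,2]-168)<6)&(abs(bx)<70)&(by<20)&(by>-115)&m
q=P[j];print('jar',len(q),tb(q.mean(0)))
l=(by>40)&(by<100)&(abs(bx)<75)&(P[...,2]<165)&(P[...,2]>85)&(d>0)
print('lid',l.sum(),np.polyfit(bx[l],P[...,2][l],1))
E
```

```text
9.5167 [453.162636    79.00033719 275.3051897 ] tool in box (np.float64(-72.52578079244756), np.float64(194.07761659254328)) [-0.40084551  0.96147863 -0.22302166]
9.5667 [453.18835686  77.91847023 275.1634477 ] tool in box (np.float64(-72.7155064295044), np.float64(193.01220498965054)) [ 0.5652773  -0.53197378  0.34320527]
jar 333 (np.float64(5.904234739159098), np.float64(-44.073498055683956))
lid 958 [ -0.32779992 122.03216495]
```

View pics/s8.png

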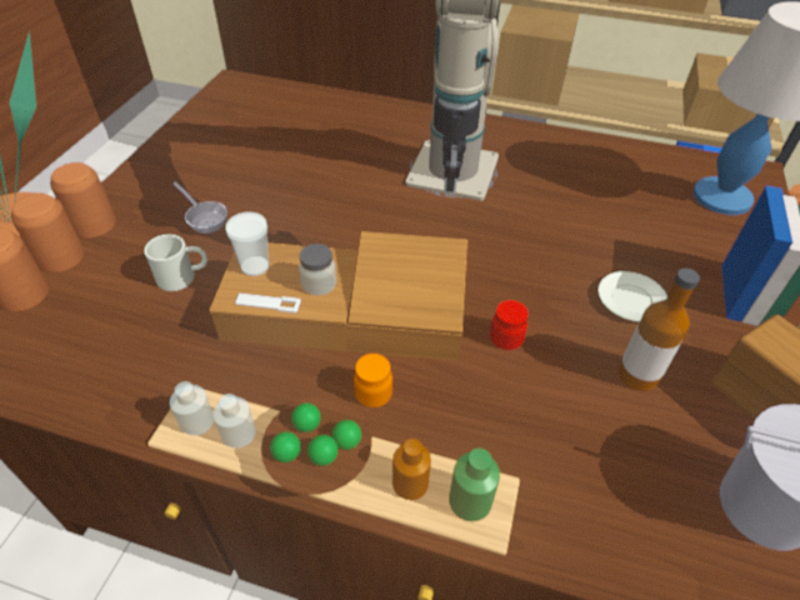

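View pics/t8.png

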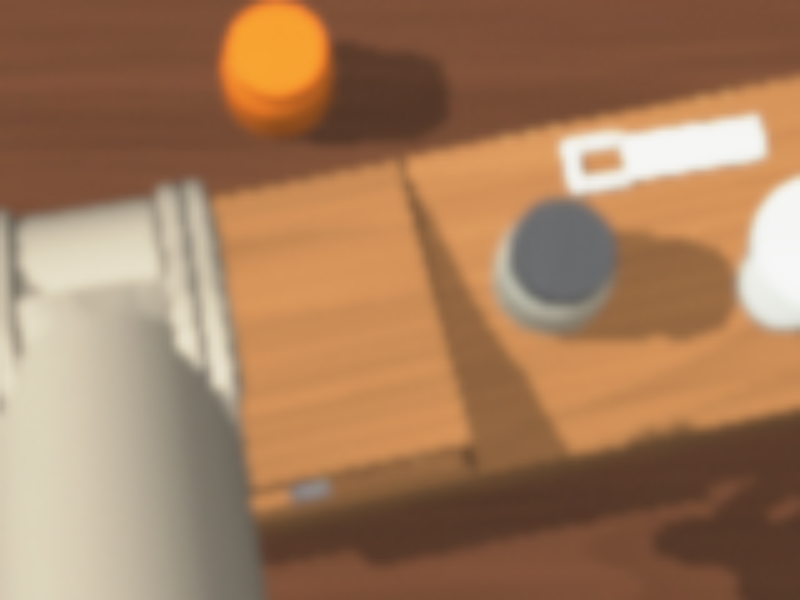

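```bash
python3 - <<'E'
from h import *
print(ctrl.finish_job())
E
```

```text
the job is handed in; nothing more can be done
None
```

The jar now stands upright on the fixed deck and the lid is ajar. I handed the job in at about 9.6 s.

- **Jar:** I pushed it across with two part-open, tilted fingertips low on the glass, without gripping or lifting it. Forces read at the end of each call stayed under about 3 N. Its middle is at about x 6, y -44 mm of the box, so it is wholly off the lid, and it did not move during the press.
- **Lid:** I pressed the near edge down to its stop, where the last reading was about 17 N, and then rose. A fit to the depth image gives a slope of -0.328, or about 0.32 rad open, which agrees with the expected 0.33.
- **Other things:** In the last images the cups, opener, red and orange jars and everything else look to be where they were. I judged this by eye and did not measure it. The gripper was clear, about 120 mm above the lid's raised edge.
- **Slip during the approach:** The fingertips dipped lower than planned early on, to 94.5 mm, and I read about 2 N upward. They may have brushed the lid lightly. The catch did not let go then, and I raised the fingers before pushing the jar any farther.

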